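# Sugar shaker: fit the capped sieve top, then draw off the cap alone

## Robot

A 6-joint arm with a two-finger parallel gripper is mounted at the origin on a cart in front of the work surface, level with it; the furniture and walls round the work are solid. World frame = base frame: x ahead of the robot, y to its left, z up, the work surface at z = 0. Lengths are in m, angles in degrees, forces in N, time in s.
With the tool pointing down it reaches from about 0.35 to 0.875 m from the base axis. Payload 4.2 kg.
Tool frame: the origin (TCP) lies midway between the tips of the shut fingers; the grasp point (between the pads) lies 19 mm behind it (r.pinch_z is the distance from the TCP to the grasp point, in m); z points along the fingers, y is the line along which they close (so a half turn about z gives the same grasp; the last joint's range is limited). The gripper opens to 87 mm and grips with 3 to 60 N. Pads are 19 mm wide; open, the fingers measure 117 mm over their backs; the gripper's body (75 mm by 190 mm) begins 51 mm behind the grasp point.
Start: joints at [-55.657, 22.042, 0.453, 0, -68.411, -14.817], TCP at [0.209, -0.589, 0.223] pointing down, gripper open.
Joint ranges: [-179.83, 179.83], [-69.29, 118.12], [-61.27, 80.66], [-181.25, 117.63], [-171.15, -9.14], [-177.46, 177.46]. Speed limits (degrees/s): [159.86, 159.86, 180, 180, 180, 180].

## Interface

Orientations are given as a 3x3 rotation matrix whose columns are the frame's x, y, z axes.
In Python, from station import r, imaging, models gives the robot as it stands. The module is installed in compiled form; this text tells all that it offers.
- The arm moves only by the tool apply_moves, never from a script. Its argument "moves" is a list of rows, each a list of 2 entries, a list of its own where there are three numbers: the shift along the tool's x, y, z in m, then the turn about the tool's z in degrees. A call has 1 to 5 rows; each row shifts and turns the commanded pose from where the row before left it, along the tool's axes as they then stand; what a row does not reach is not made up. A row lasts 1/12 s, in which the tool goes at most 41.7 mm and 7.16 degrees, less where a joint would pass 70% of its speed; a pose out of reach is approached as far as the arm can. A call is refused whole if a number of a shift passes 0.0417 or a number of a turn 7.16, either way. A call with a gripper value outside its range is refused whole. "hand" is the finger opening in m, from 0 to 0.087, set as the call begins (left out, the last holds). The fingers move at their own pace and stop on an object; the grip force is fixed at half the most. Time passes only in rows, so rows that do not move let the fingers close. It gives the time, the measured TCP pose, the force, the opening and the grip force at its end, in the units of the state.
- r.sense(): the state, without advancing time (a new reading comes with each control period).
- imaging.capture(name): name is "side" or "top"; returns a dict with "frame" (420x560x3 uint8, blue, green, red), "intrinsics" (3x3 intrinsics, pixels), "dist" ([k1, k2, p1, p2, k3] as OpenCV has them; the pictures are not rectified), "eye" and "orientation" of the camera in the world. Camera axes: x right, y down, z forward; pixel columns grow to the right and rows downward; lengths in m; the calibration is good to about 2 mm. A picture is of the moment at which its call begins. There is no depth.
- r.finish_job(): hands the job in; it is judged then, once.
Trained networks look in a picture, given as the dict that the camera call returned (one of the last four; its "shot" number tells which), for a name from the list of things; names that differ only in an ending like _2 or _b are one class to them, and where a whole thing is asked for, a point or a joint stands for the part that bears it (a point fixed in the world has none). Each returns a list of dicts, best first, with "confidence" (0 to 1); they miss things now and then, are a little off and sometimes report something else, mostly with a low value. They report only what shows in the picture. A call takes as long as a camera call. They do not tell look-alikes from the thing itself.
- models.cut_out(picture, target): "region" (420x560 bool, what is visible of it) and "extent" ([left, top, width, height] as shares, 0 to 1, of the picture: columns of its width, rows of its height, round what is visible of it).
- models.place_of(picture, target): "at" ([column, row] as shares, 0 to 1, of the picture: columns of its width, rows of its height: a listed point, or the origin of a listed thing).
The state is a dict: "time_s": time; "joints": joint angles; "joint_velocities": joint speeds; "effort": joint torques, N m; "tcp_pos": TCP position; "ee_rot": TCP orientation; "wrist_force": force on the tool from outside, world axes, zero at the start; "moment": the same for the moment, N m; "gripper_width": opening from 0.0 (shut) to 1.0 (fully open); "gripper_force": force on a finger pad.
Only numpy, scipy, OpenCV 4.12 (cv2) and the standard library are available. Lean on these libraries where they do the work, as an engineer would, in place of code of your own. Each camera call takes 0.05 s, during which the arm holds its last target. There are 200 camera calls.

## Task

Put the washed sugar shaker back together: pick up its sieve top from the wooden board with the cap still on it, lower it gently into the mouth of the open tin until its collar rests fully home on the rim, and let go of it. Then check the fit by drawing only the cap straight up off the sieve, which must stay undisturbed in the tin, and finish while still holding the cap level in the air straight above the shaker, at least a hand's width clear of the sieve. Leave the tin standing where it is and do not disturb the closed shaker or the other things around.

Things in the scene. Friction and masses are not known exactly. Their poses are not given: they have to be found in the camera images.
- tin: The open shaker tin to be closed: loose, plain steel, round, 95 mm tall, 62 mm outside diameter (64 over two beads), upright on the worktop without a lid, 0.3 kg. Origin: centre of its underside, z up. Mouth 57 mm inside diameter, wall 2.5 mm, rim 95 mm above the origin. A closed shaker of the same make stands beside it; either may be on the left.
- sieve_top: Inner lid, loose, 0.12 kg, starts upright on the board. Origin: centre of underside, z up. Plug 51 mm wide to z 16 mm (lowest 9 mm taper to 42), 2 to 3 mm play all round in the tin's mouth; knurled collar 67 mm wide, z 16 to 34, to be gripped above its lower edge, rests on the tin's rim (origin then 79 mm above the tin's; push-in, no force needed); above it a 42 mm neck to z 51, under the cap.
- cap: Outer lid, loose round white plastic cap, closed top, 52 mm wide (53 mm bead round the lowest 6 mm), 28 mm tall, 0.03 kg. Origin: centre of its open lower edge, z up. Starts over the neck of the sieve top, its edge on the collar's shoulder (34 mm above the sieve top's origin), 2 mm play round the neck, 17 mm overlap: not fastened, simply lifts off upward.
- board: The wooden chopping board that the sieve top stands on: fixed, 170 x 260 x 22 mm, origin at the centre of its underside, the long side along its y axis; its top is 22 mm above the worktop.
- closed_shaker: A second shaker of the same make, loose and complete with its sieve top and cap (141 mm tall, 62 mm tin, 67 mm collar), standing on the worktop. Not to be disturbed. Origin: centre of its underside.
- teaspoon: A plain teaspoon, 138 x 28 x 12 mm, lying on the board beside the sieve top, roughly along the board's long side near its far edge. Not to be disturbed. Origin: centre of its underside.
- bowl: A bowl, 144 mm diameter, 63 mm high, on the worktop behind the board. Not to be disturbed. Origin: centre of its underside.
- lemon: A lemon, 83 x 58 x 58 mm, on the worktop. Not to be disturbed. Origin: centre of its underside.
- mandarin: A mandarin, 61 mm wide, 50 mm high, on the worktop. Not to be disturbed. Origin: centre of its underside.
- spice: A spice jar, 45 mm diameter, 100 mm tall, on the worktop. Not to be disturbed. Origin: centre of its underside.
- mug: A mug with a handle, 82 x 117 x 91 mm, on the worktop at the right. Not to be disturbed. Origin: centre of its underside.
Mind the look-alikes: they are no part of the job. Leave any black look-alike of the sieve_top alone. Several things have the shape of the cap; the one meant has the colours described above.

How it is judged (in metres and radians):
On the way:
1. the sieve top, its cap still on, rests fully home on the tin's rim and has been let go (z of sieve_top in the frame of tin between 0.0765 and 0.0815 m and horizontal distance between sieve_top and tin below 0.006 m and angle between the z axis of sieve_top and the z axis of tin, either way round below 0.05 rad and z of cap in the frame of sieve_top between 0.031 and 0.037 m and horizontal distance between cap and sieve_top below 0.006 m and angle between tin's own z axis and vertical below 0.05 rad and contact force between the fingers and sieve_top below 0.1 N and linear speed of sieve_top below 0.02 m/s), for 0.2 s.
At the end, for the whole second after the job is handed in: The sieve top is home in the standing tin (within 2.5 mm in height and 6 mm sideways, 3 degrees), untouched by the fingers, and the fingers still hold the cap: at rest, level within 14 degrees, within 50 mm of straight above the tin, its lower edge 70 to 300 mm above its seat on the collar (z of sieve_top in the frame of tin between 0.0765 and 0.0815 m and horizontal distance between sieve_top and tin below 0.006 m and angle between the z axis of sieve_top and the z axis of tin, either way round below 0.05 rad and angle between tin's own z axis and vertical below 0.05 rad and z of cap in the frame of sieve_top between 0.104 and 0.334 m and horizontal distance between cap and tin below 0.05 m and angle between cap's own z axis and vertical below 0.25 rad and contact force between the fingers and cap above 1 N and contact force between each of cap, the fingers and sieve_top below 0.05 N and linear speed of cap below 0.03 m/s); the arm keeps its last pose, push and grip.
It fails at once if the cap comes off the sieve while the sieve top is not home in the tin, or the sieve top is lifted or tilted after the cap is off (z of cap in the frame of sieve_top above 0.042 m and not (z of sieve_top in the frame of tin between 0.0765 and 0.0815 m and horizontal distance between sieve_top and tin below 0.006 m and angle between the z axis of sieve_top and the z axis of tin, either way round below 0.05 rad)).
It fails at once if the sieve top is dropped: let go more than 8 mm above its seat (z of sieve_top in the frame of tin above 0.087 m and contact force between the fingers and sieve_top below 0.05 N and contact force between the fingers and cap below 0.05 N).
It fails at once if the tin is pushed more than 40 mm away or tipped (distance of tin from where it was at the start of the episode above 0.04 m or angle between tin's own z axis and vertical above 0.3 rad).
It fails at once if the closed shaker or another bystander is moved more than 30 mm or the closed shaker is tipped (distance of any of closed_shaker, teaspoon, bowl, lemon, mandarin, spice, mug from where it was at the start of the episode above 0.03 m or angle between closed_shaker's own z axis and vertical above 0.3 rad).
It also fails if it takes over 51 s, if anything falls off the work surface, if the arm or the gripper's body presses on something with over 40 N, if the wrist force passes 120 N, or if a joint passes its speed limit or range.

## Working session

There is one attempt and no reset: what is moved stays moved. The work goes in short steps, Python scripts to look and compute and a tool call to move; the robot and the scene stay as the last step left them, time stands still between calls to the robot, and variables do not carry over. Pictures are saved under pics/ and viewed, at most 10 in all, crops included, and the job is handed in when it is done.

Besides the shell and the picture viewer there is one more tool, called after "Emit:" in YAML: its name, and indented under it one key for each argument. apply_moves: Moves the arm, as the interface text tells. Its arguments: {"type":"object","properties":{"moves":{"type":"array"},"hand":{"type":"number"}},"required":["moves"]}

```bash
mkdir -p pics
cat > h.py <<'E'
import numpy as np, cv2
from station import r, imaging, models
def ray(p,uv):
    q=cv2.undistortPoints(np.array([[uv]],float),np.array(p['intrinsics'],float),np.array(p['dist'],float))[0,0]
    return np.array(p['eye']),np.array(p['orientation'])@np.array([q[0],q[1],1.])
def atz(p,uv,z):
    e,d=ray(p,uv); return e+d*(z-e[2])/d[2]
def proj(p,X):
    R=np.array(p['orientation']);t=-R.T@np.array(p['eye'])
    return cv2.projectPoints(np.array(X,float).reshape(-1,1,3),cv2.Rodrigues(R.T)[0],t,np.array(p['intrinsics'],float),np.array(p['dist'],float))[0].reshape(-1,2)
E
python3 - <<'E'
from h import *
s=r.sense();print(s['tcp_pos'],s['ee_rot'],s['time_s'],r.pinch_z)
ims=[]
for n in('top','side'):
    p=imaging.capture(n);ims.append(p['frame']);print(n,p['eye'])
    cv2.imwrite(f'pics/{n}0.png',p['frame'])
    for t in('tin','sieve_top','cap','closed_shaker','teaspoon','spice'):
        for o in models.place_of(p,t)[:4]:
            uv=np.array(o['at'])*[560,420]; print(t,round(o['confidence'],2),uv.round(),atz(p,uv,.022 if t in('sieve_top','teaspoon') else .056 if t=='cap' else 0).round(3))
E
```

```text
[ 0.2087101  -0.58848138  0.22146102] [[-9.42556468e-01 -3.34045867e-01 -8.14180569e-04]
 [-3.34046847e-01  9.42554290e-01  2.02828557e-03]
 [ 8.98689765e-05  2.18374814e-03 -9.99997612e-01]] 0.0 0.0187
top [ 0.40472915 -0.01390056  1.08532341]
tin 0.59 [273. 228.] [ 0.469 -0.012  0.   ]
sieve_top 0.83 [247. 193.] [0.564 0.057 0.022]
sieve_top 0.49 [179. 237.] [0.449 0.241 0.022]
cap 0.68 [179. 238.] [0.445 0.233 0.056]
cap 0.57 [243. 265.] [0.371 0.068 0.056]
closed_shaker 0.93 [358. 226.] [ 0.468 -0.243  0.   ]
closed_shaker 0.75 [222. 146.] [0.702 0.126 0.   ]
spice 0.95 [371. 156.] [ 0.665 -0.292  0.   ]
side [0.15354819 1.02384625 0.88154212]
tin 0.61 [311. 233.] [ 0.466 -0.03   0.   ]
sieve_top 0.75 [282. 293.] [0.453 0.233 0.022]
sieve_top 0.63 [265. 242.] [0.559 0.073 0.022]
sieve_top 0.47 [283. 284.] [0.461 0.205 0.022]
cap 0.84 [337. 264.] [0.35  0.127 0.056]
cap 0.78 [280. 283.] [0.455 0.237 0.056]
closed_shaker 0.94 [332. 192.] [ 0.469 -0.248  0.   ]
teaspoon 0.57 [244. 289.] [0.541 0.251 0.022]
spice 0.86 [279. 172.] [ 0.664 -0.302  0.   ]
```

View pics/top0.png

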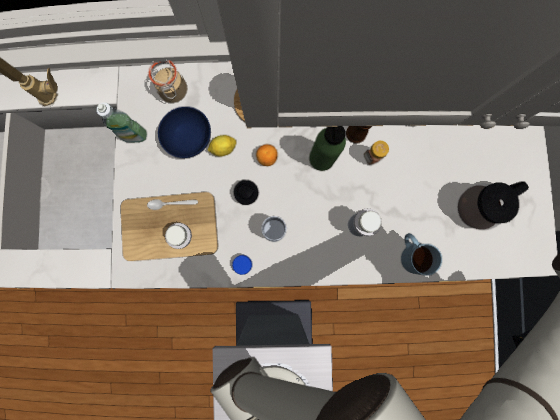

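View pics/side0.png

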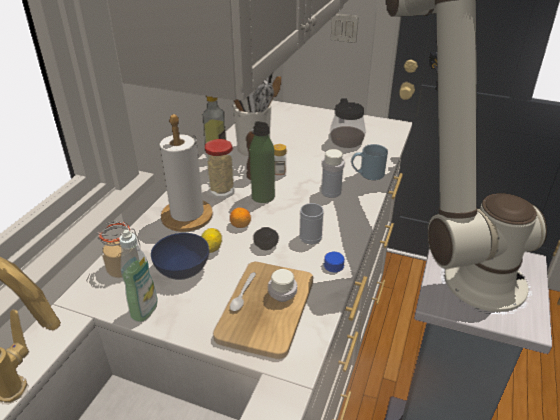

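The top view shows these candidates:
- **Sieve top:** the white-capped one stands on the board at (177,236). The black look-alike is at (246,192), and the closed shaker with a white cap is at (368,222).
- **Cap:** the blue cap-like disc is at (242,265).
- **Tin:** the open tin is at (273,229).

By the description I choose the sieve top at (177,236). The side view agrees, with it at (282,284). Next I refine the positions and check a close crop.

```bash
cat >> h.py <<'E'
from scipy.optimize import minimize
SIEVE=[(0,.021),(.009,.0255),(.016,.0255),(.016,.0335),(.034,.0335),(.034,.0265),(.040,.0265),(.040,.026),(.062,.026)]
TIN=[(0,.031),(.095,.031)]
A=np.linspace(0,2*np.pi,48)
def sil(p,prof,x,y,z,S=4):
    m=np.zeros((420*S,560*S),np.uint8)
    for (a,ra),(b,rb) in zip(prof,prof[1:]):
        X=np.array([[x+q*np.cos(t),y+q*np.sin(t),z+h] for h,q in((a,ra),(b,rb)) for t in A])
        cv2.fillConvexPoly(m,cv2.convexHull((proj(p,X)*S+S/2-.5).round().astype(np.int32)),1)
    return cv2.resize(m.astype(np.float32),(560,420),interpolation=cv2.INTER_AREA)
def fit(ps,regs,prof,z,x0):
    f=lambda v:sum(np.abs(sil(p,prof,v[0],v[1],z)-g).sum() for p,g in zip(ps,regs))
    o=minimize(f,x0,method='Nelder-Mead',options=dict(initial_simplex=[x0,[x0[0]+.008,x0[1]],[x0[0],x0[1]+.008]],xatol=2e-4,fatol=.1))
    return o.x,o.fun
def best(p,t,xyz):
    c=proj(p,[xyz])[0].astype(int)
    L=[o for o in models.cut_out(p,t) if o['region'][c[1]-4:c[1]+5,c[0]-4:c[0]+5].any()]
    return L[0]['region'].astype(np.float32) if L else None
E
python3 - <<'E'
from h import *
ps=[imaging.capture(n) for n in('top','side')]
for t,prof,z,x0 in(('sieve_top',SIEVE,.022,[.45,.235]),('tin',TIN,0,[.467,-.02])):
    rs=[best(p,t,[*x0,z+.03]) for p in ps]
    if t=='sieve_top':
        for i,p in enumerate(ps):
            c=best(p,'cap',[*x0,.07])
            if rs[i] is not None and c is not None: rs[i]=np.maximum(rs[i],c)
    for i in(0,1):
        if rs[i] is not None: print(t,ps[i]['shot'],rs[i].sum(),fit(ps[i:i+1],rs[i:i+1],prof,z,x0))
    k=[i for i in(0,1) if rs[i] is not None]
    v,_=fit([ps[i] for i in k],[rs[i] for i in k],prof,z,x0);print('both',v)
    for i,p in enumerate(ps):
        im=p['frame'] if t=='sieve_top' else im0[i]
        if t=='sieve_top': im0=[q['frame'].copy() for q in ps] if i==0 else im0; im=im0[i]
        S=sil(p,prof,v[0],v[1],z)>.5
        cs,_=cv2.findContours(S.astype(np.uint8),cv2.RETR_EXTERNAL,cv2.CHAIN_APPROX_NONE)
        cv2.drawContours(im,cs,-1,(0,0,255),1)
t=cv2.resize(im0[0][185:275,110:310],None,fx=4,fy=4,interpolation=0)[:300*2]
s=cv2.resize(im0[1][190:310,200:340],None,fx=2,fy=2)
o=np.zeros((600,800,3),np.uint8);o[:360]=t[:360,:800];o[360:600,:280]=s
cv2.imwrite('pics/crop1.png',o)
E
```

```text
both [0.45  0.235]
tin 3 516.0 (array([ 0.46185484, -0.0113389 ]), np.float64(23.125))
tin 4 871.0 (array([ 0.46369896, -0.01521867]), np.float64(57.3125))
both [ 0.46257453 -0.01173476]
```

View pics/crop1.png

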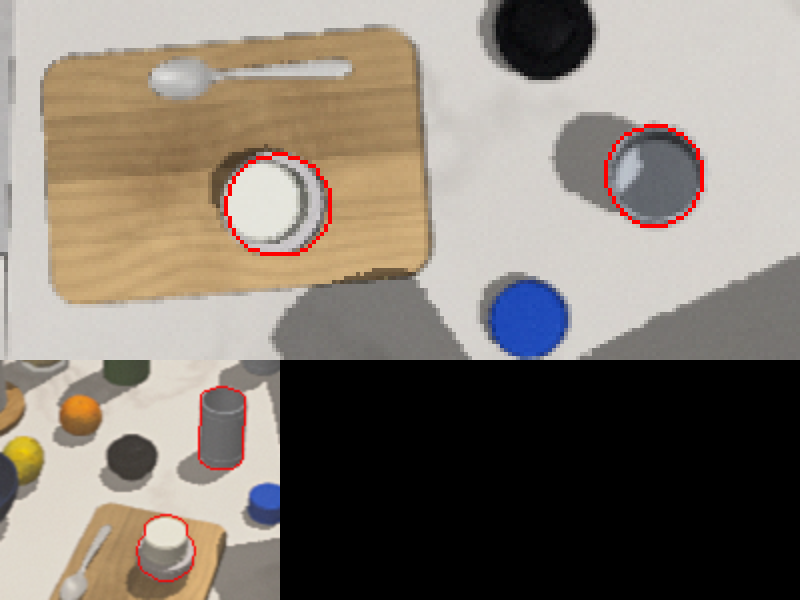

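The crop confirms the choice: a white cap on a grey collar, standing on the board at about (178,236) in the top view. The tin outline fits well. The sieve mask was missing, so I fit it by grabCut.

```bash
cat >> h.py <<'E'
def grab(p,prof,x,y,z):
    s=sil(p,prof,x,y,z)>.5; k=np.ones((3,3),np.uint8)
    m=np.full((420,560),0,np.uint8)
    m[cv2.dilate(s.astype(np.uint8),k,iterations=5)>0]=2; m[s]=3; m[cv2.erode(s.astype(np.uint8),k,iterations=4)>0]=1
    ys,xs=np.where(m>0); a,b,c,d=ys.min()-15,ys.max()+15,xs.min()-15,xs.max()+15
    mm=m[a:b,c:d].copy(); cv2.grabCut(p['frame'][a:b,c:d].copy(),mm,None,np.zeros((1,65)),np.zeros((1,65)),4,cv2.GC_INIT_WITH_MASK)
    o=np.zeros((420,560),np.float32); o[a:b,c:d]=(mm%2==1); return o
CAP=[(.034,.0265),(.040,.0265),(.040,.026),(.062,.026)]
def capmask(p,x,y,z):
    c=proj(p,[[x,y,z+.055]])[0].astype(int); f=p['frame'].astype(int)
    m=((f.min(2)>150)&(f.max(2)-f.min(2)<40)).astype(np.uint8)
    n,l=cv2.connectedComponents(m); return (l==l[c[1],c[0]]).astype(np.float32)
E
python3 - <<'E'
from h import *
ps=[imaging.capture(n) for n in('top','side')]
x0=[.452,.228]
for p in ps:
    for t in('sieve_top','cap'): print(t,[(round(o['confidence'],2),np.array(o['extent'])*[560,420,560,420]) for o in models.cut_out(p,t)])
g=[grab(p,SIEVE,*x0,.022) for p in ps]; c=[capmask(p,*x0,.022) for p in ps]
for i in(0,1):
    print(g[i].sum(),fit(ps[i:i+1],g[i:i+1],SIEVE,.022,x0)); print(' cap',c[i].sum(),fit(ps[i:i+1],c[i:i+1],CAP,.022,x0))
print(fit(ps,g,SIEVE,.022,x0),fit(ps,c,CAP,.022,x0))
t=[grab(p,TIN,.4625,-.012,0) for p in ps]
for i in(0,1): print('tin',fit(ps[i:i+1],t[i:i+1],TIN,0,[.4625,-.012]))
print(fit(ps,t,TIN,0,[.4625,-.012]))
E
```

```text
sieve_top [(0.96, array([234.08 , 180.012,  23.016,  23.814])), (0.59, array([171.024, 222.39 ,  19.88 ,  22.092]))]
cap [(0.87, array([232.904, 255.192,  20.776,  21.084])), (0.74, array([165.2  , 228.816,  22.176,  17.388]))]
sieve_top [(0.95, array([255.584, 223.608,  21.896,  22.68 ])), (0.49, array([267.512, 282.996,  27.384,  20.202]))]
cap [(0.84, array([326.2  , 250.698,  16.576,  22.68 ])), (0.75, array([349.608, 144.186,  38.08 ,  35.7  ])), (0.65, array([269.304, 270.312,  23.408,  25.494]))]
484.0 (array([0.45131699, 0.23923683]), np.float64(72.1875))
 cap 435.0 (array([0.44588952, 0.23516837]), np.float64(132.25))
510.0 (array([0.45340192, 0.21869827]), np.float64(256.875))
 cap 271.0 (array([0.45856905, 0.21575737]), np.float64(212.75))
(array([0.45062884, 0.23699812]), np.float64(351.6875)) (array([0.44788804, 0.23521439]), np.float64(371.25))
tin (array([ 0.46158133, -0.0113639 ]), np.float64(89.875))
tin (array([ 0.46211629, -0.01249338]), np.float64(55.375))
(array([ 0.46169871, -0.01204815]), np.float64(149.375))
```

Run:
```python
from h import *
ps=[imaging.capture(n) for n in('top','side')]
o=[]
for p in ps:
    c=proj(p,[[.45,.235,.05]])[0].astype(int); F=10
    im=cv2.resize(p['frame'][c[1]-20:c[1]+20,c[0]-20:c[0]+20],None,fx=F,fy=F,interpolation=cv2.INTER_CUBIC)
    for h,q,col in((.084,.026,(0,0,255)),(.056,.0335,(0,200,0)),(.038,.0335,(255,0,0))):
        P=proj(p,[[.45+q*np.cos(t),.235+q*np.sin(t),h] for t in A])
        cv2.polylines(im,[((P-c+20+.5)*F).round().astype(np.int32)],True,col,1)
    o.append(im)
cv2.imwrite('pics/crop2.png',np.hstack(o))
```

```text
(no output)
```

View pics/crop2.png

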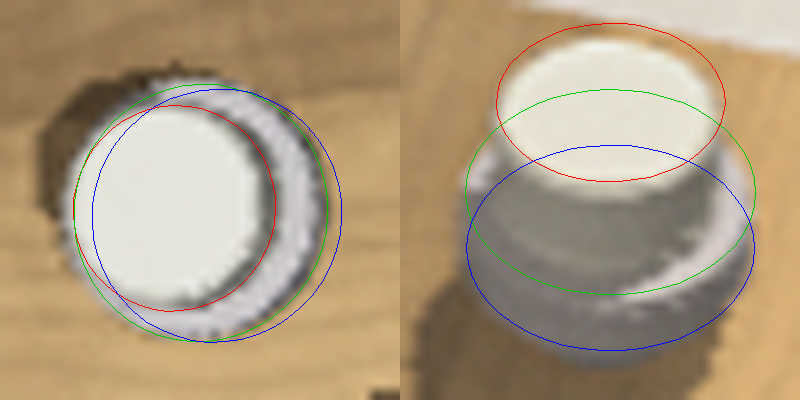

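The model outlines at (0.450, 0.235) sit about 2–3 mm short in y: the collar centre is 0.6 px left in the top view and 1.2 px low in the side view. So the sieve top is at about (0.451, 0.238) and the tin at (0.462, -0.012). Now I align the tool.

Emit:
apply_moves:
  moves:
    - [[0,0,0],6.5]
    - [[0,0,0],6.5]
    - [[0,0,0],6.5]
    - [[0,0,0],0]
  hand: 0.087

```text
time_s: 1.83
tcp_pos: [0.2089, -0.589, 0.2225]
ee_rot: [[-1.0, 0.001, 0.0], [0.001, 1.0, 0.0], [-0.0, 0.0, -1.0]]
wrist_force: [-0.1, -0.2, -0.0]
gripper_width: 1.0
gripper_force: 0.0
```

Emit:
apply_moves:
  moves:
    - [[-0.04,0,0],0]
    - [[-0.04,0.01,0],0]
    - [[-0.04,0.03,0],0]
    - [[-0.04,0.03,0],0]
    - [[-0.04,0.03,0],0]

```text
time_s: 2.25
tcp_pos: [0.3902, -0.5029, 0.2224]
ee_rot: [[-1.0, -0.003, -0.0], [-0.003, 1.0, 0.0], [0.0, 0.0, -1.0]]
wrist_force: [1.3, -0.7, -0.2]
gripper_width: 1.001
gripper_force: 0.0
```

Emit:
apply_moves:
  moves:
    - [[-0.02,0.035,0],0]
    - [[-0.02,0.035,0],0]
    - [[0,0.04,0],0]
    - [[0,0.04,0],0]
    - [[0,0.04,0],0]

```text
time_s: 2.67
tcp_pos: [0.4289, -0.3121, 0.2223]
ee_rot: [[-1.0, -0.004, -0.0], [-0.004, 1.0, 0.0], [0.0, 0.0, -1.0]]
wrist_force: [0.6, 1.6, -0.4]
gripper_width: 0.998
gripper_force: 0.0
```

Emit:
apply_moves:
  moves:
    - [[0,0.04,0],0]
    - [[0,0.04,0],0]
    - [[0,0.04,0],0]
    - [[0,0.04,0],0]
    - [[0,0.04,0],0]

```text
time_s: 3.08
tcp_pos: [0.4284, -0.1122, 0.2229]
ee_rot: [[-1.0, -0.004, 0.001], [-0.004, 1.0, 0.0], [-0.001, 0.0, -1.0]]
wrist_force: [0.9, 1.4, -0.1]
gripper_width: 1.001
gripper_force: 0.0
```

Emit:
apply_moves:
  moves:
    - [[0,0.04,0],0]
    - [[0,0.04,0],0]
    - [[0,0.04,0],0]
    - [[0,0.04,0],0]
    - [[0,0,0],0]

```text
time_s: 3.5
tcp_pos: [0.4292, 0.0514, 0.2232]
ee_rot: [[-1.0, -0.011, 0.003], [-0.011, 1.0, 0.002], [-0.003, 0.002, -1.0]]
wrist_force: [0.9, -0.7, -0.2]
gripper_width: 1.001
gripper_force: 0.0
```

Emit:
apply_moves:
  moves:
    - [[-0.005,0.04,0],0]
    - [[-0.005,0.04,0],0]
    - [[-0.005,0.04,0],0]
    - [[-0.005,0.04,0],0]
    - [[-0.002,0.022,0],0]

```text
time_s: 3.92
tcp_pos: [0.4512, 0.2315, 0.2227]
ee_rot: [[-1.0, -0.006, 0.001], [-0.006, 1.0, 0.001], [-0.001, 0.001, -1.0]]
wrist_force: [1.2, -0.2, -0.3]
gripper_width: 0.996
gripper_force: 0.0
```

Emit:
apply_moves:
  moves:
    - [[0,0,0],0]
    - [[0,0,0],0]
    - [[0,0,0],0]

```text
time_s: 4.17
tcp_pos: [0.4503, 0.2274, 0.2224]
ee_rot: [[-1.0, -0.002, -0.001], [-0.002, 1.0, -0.001], [0.001, -0.001, -1.0]]
wrist_force: [-0.6, -0.1, -0.2]
gripper_width: 0.997
gripper_force: 0.0
```

Emit:
apply_moves:
  moves:
    - [[-0.0005,0.0105,0.02],0]
    - [[0,0,0.035],0]
    - [[0,0,0.035],0]
    - [[0,0,0.03],0]
    - [[0,0,0],0]

```text
time_s: 4.58
tcp_pos: [0.4475, 0.2342, 0.0974]
ee_rot: [[-1.0, 0.002, -0.01], [0.002, 1.0, -0.008], [0.01, -0.008, -1.0]]
wrist_force: [-0.5, -0.4, -1.2]
gripper_width: 0.997
gripper_force: 0.0
```

Emit:
apply_moves:
  moves:
    - [[0,0,0.02],0]
    - [[0,0,0.02],0]
    - [[0,0,0.02],0]
    - [[0,0,0.01],0]
    - [[0,0,0],0]

```text
time_s: 5.0
tcp_pos: [0.4508, 0.2374, 0.0321]
ee_rot: [[-1.0, 0.0, -0.002], [0.0, 1.0, -0.002], [0.002, -0.002, -1.0]]
wrist_force: [-0.5, -0.4, 0.6]
gripper_width: 1.002
gripper_force: 0.0
```

Emit:
apply_moves:
  moves:
    - [[0,0,0],0]
    - [[0,0,0],0]

```text
time_s: 5.17
tcp_pos: [0.4521, 0.2392, 0.0342]
ee_rot: [[-1.0, -0.001, 0.002], [-0.001, 1.0, 0.002], [-0.002, 0.002, -1.0]]
wrist_force: [-0.2, -0.2, -0.5]
gripper_width: 1.0
gripper_force: 0.0
```

Run:
```python
from h import *
o=[]
for n in('top','side'):
    p=imaging.capture(n); c=proj(p,[[.45,.235,.06]])[0].astype(int)
    o.append(cv2.resize(p['frame'][c[1]-30:c[1]+30,c[0]-30:c[0]+30],None,fx=6.6,fy=6.6,interpolation=cv2.INTER_CUBIC))
cv2.imwrite('pics/crop3.png',np.hstack(o)); print(r.sense()['tcp_pos'])
```

```text
[0.45187209 0.23919759 0.03405898]
```

View pics/crop3.png

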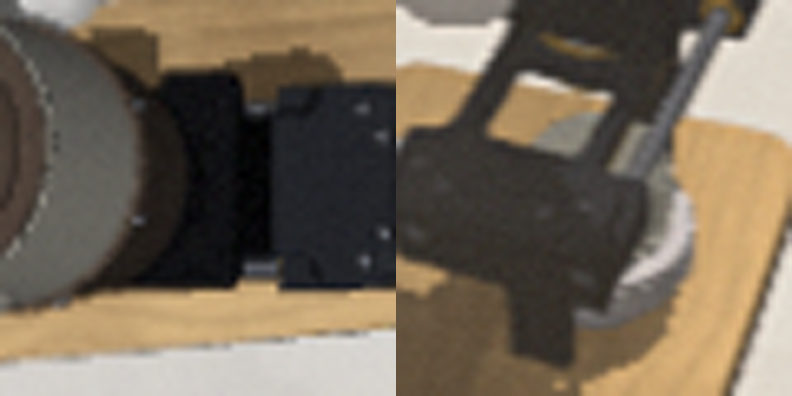

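The open fingers straddle the collar, with the near finger in front of it at about (540,330) in the right half of the crop. I lower a little and close.

Emit:
apply_moves:
  moves:
    - [[0.001,0,0.002],0]
    - [[0,0,0],0]
    - [[0,0,0],0]

```text
time_s: 5.52
tcp_pos: [0.45, 0.2387, 0.0308]
ee_rot: [[-1.0, -0.001, 0.0], [-0.001, 1.0, 0.0], [-0.0, 0.0, -1.0]]
wrist_force: [0.5, -0.3, -0.4]
gripper_width: 0.999
gripper_force: 0.0
```

Emit:
apply_moves:
  moves:
    - [[0,0,0],0]
    - [[0,0,0],0]
    - [[0,0,0],0]
    - [[0,0,0],0]
    - [[0,0,0],0]
  hand: 0.0

```text
time_s: 5.93
tcp_pos: [0.45, 0.2386, 0.0305]
ee_rot: [[-1.0, -0.0, -0.0], [-0.0, 1.0, -0.0], [0.0, -0.0, -1.0]]
wrist_force: [-0.1, 0.7, -1.0]
gripper_width: 0.761
gripper_force: 30.0
```

Emit:
apply_moves:
  moves:
    - [[0,0,0],0]
    - [[0,0,0],0]
    - [[0,0,0],0]
    - [[0,0,0],0]
    - [[0,0,0],0]

```text
time_s: 6.35
tcp_pos: [0.4501, 0.2386, 0.0305]
ee_rot: [[-1.0, -0.0, 0.0], [-0.0, 1.0, 0.0], [-0.0, 0.0, -1.0]]
wrist_force: [-0.7, 0.5, 0.6]
gripper_width: 0.763
gripper_force: 30.0
```

Width 66.4 mm matches the collar, so the sieve top is held. I lift and carry it to the tin.

Emit:
apply_moves:
  moves:
    - [[0,0,-0.01],0]
    - [[0,0,-0.02],0]
    - [[0,0,-0.03],0]
    - [[0,0,-0.03],0]
    - [[0,0,-0.03],0]

```text
time_s: 6.77
tcp_pos: [0.4495, 0.238, 0.1522]
ee_rot: [[-1.0, -0.0, -0.001], [-0.0, 1.0, -0.001], [0.001, -0.001, -1.0]]
wrist_force: [0.5, 0.6, -1.3]
gripper_width: 0.761
gripper_force: 30.0
```

Emit:
apply_moves:
  moves:
    - [[0,-0.01,0],0]
    - [[-0.003,-0.02,0],0]
    - [[-0.003,-0.03,0],0]
    - [[-0.003,-0.03,0],0]
    - [[-0.003,-0.03,0],0]

```text
time_s: 7.18
tcp_pos: [0.4614, 0.1171, 0.1507]
ee_rot: [[-1.0, -0.001, -0.001], [-0.001, 1.0, -0.0], [0.001, -0.0, -1.0]]
wrist_force: [1.1, -0.4, -0.8]
gripper_width: 0.76
gripper_force: 30.0
```

Emit:
apply_moves:
  moves:
    - [[0,-0.03,0],0]
    - [[0,-0.03,0],0]
    - [[0,-0.03,0],0]
    - [[0,-0.02,0],0]
    - [[0,-0.02,0],0]

```text
time_s: 7.6
tcp_pos: [0.4612, -0.0132, 0.1506]
ee_rot: [[-1.0, 0.001, -0.001], [0.001, 1.0, -0.0], [0.001, -0.0, -1.0]]
wrist_force: [0.6, 0.6, -2.2]
gripper_width: 0.765
gripper_force: 30.0
```

Emit:
apply_moves:
  moves:
    - [[0,0,0],0]
    - [[0,0,0],0]
    - [[0,0,0],0]
    - [[0,0,0],0]

```text
time_s: 7.93
tcp_pos: [0.4621, -0.0108, 0.1506]
ee_rot: [[-1.0, -0.001, 0.0], [-0.001, 1.0, 0.0], [-0.0, 0.0, -1.0]]
wrist_force: [0.1, -0.4, -2.1]
gripper_width: 0.76
gripper_force: 30.0
```

Emit:
apply_moves:
  moves:
    - [[0,-0.001,0.015],0]
    - [[0,0,0.015],0]
    - [[0,0,0.008],0]
    - [[0,0,0],0]
    - [[0,0,0],0]

```text
time_s: 8.35
tcp_pos: [0.4622, -0.012, 0.1124]
ee_rot: [[-1.0, -0.002, -0.001], [-0.002, 1.0, -0.001], [0.001, -0.001, -1.0]]
wrist_force: [0.5, 0.8, -1.1]
gripper_width: 0.76
gripper_force: 30.0
```

Run:
```python
from h import *
o=[];s=r.sense()['tcp_pos'];print(s)
for n in('top','side'):
    p=imaging.capture(n); c=proj(p,[[.46,-.012,.09]])[0].astype(int);F=10
    im=cv2.resize(p['frame'][c[1]-30:c[1]+30,c[0]-20:c[0]+20],None,fx=F,fy=F,interpolation=cv2.INTER_CUBIC)
    for x,y,h,q,col in((.462,-.012,.095,.031,(0,0,255)),(.462,-.012,0,.031,(0,0,255)),(s[0],s[1],s[2]+.0075,.0335,(0,255,0)),(s[0],s[1],s[2]+.0255,.0335,(0,255,0)),(s[0],s[1],s[2]+.0535,.026,(255,255,0))):
        P=proj(p,[[x+q*np.cos(t),y+q*np.sin(t),h] for t in A])
        cv2.polylines(im,[((P-c+[20,30]+.5)*F).round().astype(np.int32)],True,col,1)
    o.append(im)
cv2.imwrite('pics/crop4.png',np.hstack(o))
```

```text
[ 0.46219297 -0.011983    0.11244664]
```

View pics/crop4.png

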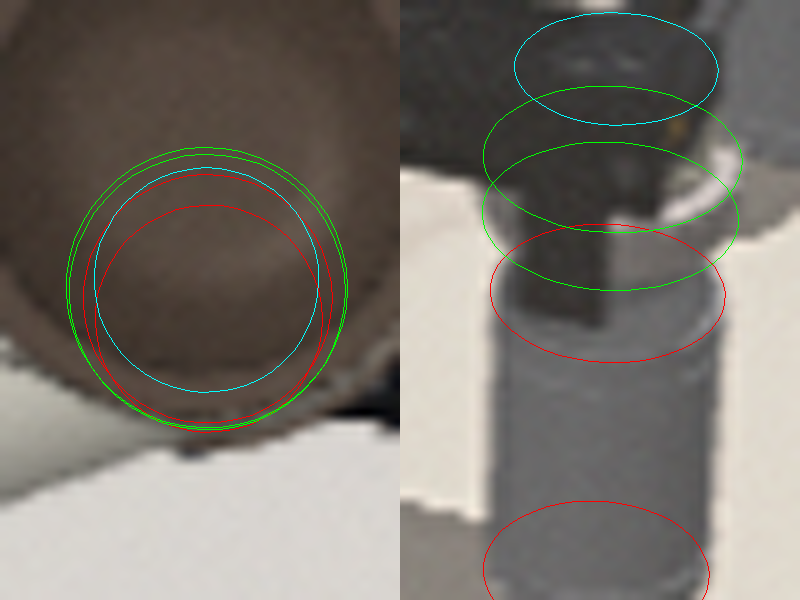

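In the side view the collar (483–740) is centred over the rim (493–718) within about 0.5 px. The top view is hidden by the wrist. I lower gently and watch the force.

Emit:
apply_moves:
  moves:
    - [[0,0,0.004],0]
    - [[0,0,0.003],0]
    - [[0,0,0.003],0]
    - [[0,0,0.002],0]
    - [[0,0,0],0]

```text
time_s: 8.87
tcp_pos: [0.4618, -0.0126, 0.1]
ee_rot: [[-1.0, -0.0, -0.001], [-0.0, 1.0, -0.0], [0.001, -0.0, -1.0]]
wrist_force: [0.1, -0.5, -1.7]
gripper_width: 0.766
gripper_force: 30.0
```

Emit:
apply_moves:
  moves:
    - [[0,0,0.002],0]
    - [[0,0,0.002],0]
    - [[0,0,0.002],0]
    - [[0,0,0],0]
    - [[0,0,0],0]

```text
time_s: 9.28
tcp_pos: [0.4621, -0.0125, 0.0944]
ee_rot: [[-1.0, -0.0, -0.0], [-0.0, 1.0, -0.0], [0.0, -0.0, -1.0]]
wrist_force: [0.3, 0.3, -1.7]
gripper_width: 0.76
gripper_force: 30.0
```

Emit:
apply_moves:
  moves:
    - [[0,0,0.002],0]
    - [[0,0,0.002],0]
    - [[0,0,0.001],0]
    - [[0,0,0],0]
    - [[0,0,0],0]

```text
time_s: 9.7
tcp_pos: [0.4621, -0.0124, 0.0895]
ee_rot: [[-1.0, -0.001, -0.0], [-0.001, 1.0, -0.0], [0.0, -0.0, -1.0]]
wrist_force: [0.1, -1.2, -1.9]
gripper_width: 0.756
gripper_force: 30.0
```

Emit:
apply_moves:
  moves:
    - [[0,0,0.001],0]
    - [[0,0,0.001],0]
    - [[0,0,0],0]
    - [[0,0,0],0]

```text
time_s: 10.03
tcp_pos: [0.4625, -0.0124, 0.0879]
ee_rot: [[-1.0, -0.001, 0.001], [-0.001, 1.0, 0.0], [-0.001, 0.0, -1.0]]
wrist_force: [-1.0, 1.0, 1.7]
gripper_width: 0.758
gripper_force: 30.0
```

Emit:
apply_moves:
  moves:
    - [[0,0,0.0005],0]
    - [[0,0,0],0]
    - [[0,0,0],0]

```text
time_s: 10.28
tcp_pos: [0.4625, -0.0124, 0.0879]
ee_rot: [[-1.0, -0.001, 0.001], [-0.001, 1.0, -0.0], [-0.001, -0.0, -1.0]]
wrist_force: [-2.0, 0.2, 5.9]
gripper_width: 0.76
gripper_force: 30.0
```

Contact is at the expected height, so it is seated. I let go.

Emit:
apply_moves:
  moves:
    - [[0,0,0],0]
    - [[0,0,0],0]
    - [[0,0,0],0]
    - [[0,0,0],0]
    - [[0,0,0],0]
  hand: 0.087

```text
time_s: 10.7
tcp_pos: [0.4621, -0.0124, 0.0869]
ee_rot: [[-1.0, -0.0, -0.0], [-0.0, 1.0, -0.0], [0.0, -0.0, -1.0]]
wrist_force: [0.7, 0.2, 0.9]
gripper_width: 0.98
gripper_force: 0.0
```

Emit:
apply_moves:
  moves:
    - [[0,0,0],0]
    - [[0,0,0],0]
    - [[0,0,0],0]

```text
time_s: 10.95
tcp_pos: [0.4621, -0.0124, 0.087]
ee_rot: [[-1.0, -0.0, -0.0], [-0.0, 1.0, -0.0], [0.0, -0.0, -1.0]]
wrist_force: [0.5, 0.3, 0.7]
gripper_width: 0.998
gripper_force: 0.0
```

Emit:
apply_moves:
  moves:
    - [[0,0,-0.005],0]
    - [[0,0,-0.01],0]
    - [[0,0,-0.01],0]
    - [[0,0,-0.008],0]
    - [[0,0,0],0]

```text
time_s: 11.37
tcp_pos: [0.4634, -0.0121, 0.1219]
ee_rot: [[-1.0, -0.001, 0.004], [-0.001, 1.0, 0.001], [-0.004, 0.001, -1.0]]
wrist_force: [-1.0, -0.8, -0.1]
gripper_width: 1.001
gripper_force: 0.0
```

Emit:
apply_moves:
  moves:
    - [[0,0,0],0]
    - [[0,0,0],0]
    - [[0,0,0],0]

```text
time_s: 11.62
tcp_pos: [0.4617, -0.0125, 0.1195]
ee_rot: [[-1.0, -0.0, -0.001], [-0.0, 1.0, -0.0], [0.001, -0.0, -1.0]]
wrist_force: [-0.3, -0.4, -0.2]
gripper_width: 1.002
gripper_force: 0.0
```

Run:
```python
from h import *
s=r.sense()['tcp_pos'];print(s)
p=imaging.capture('side'); c=proj(p,[[.462,-.012,.1]])[0].astype(int);F=10
im=cv2.resize(p['frame'][c[1]-25:c[1]+25,c[0]-20:c[0]+20],None,fx=F,fy=F,interpolation=cv2.INTER_CUBIC);raw=im.copy()
for h,q,col in((.095,.0335,(0,255,0)),(.113,.0335,(0,255,0)),(.141,.026,(255,255,0)),(.095,.031,(0,0,255))):
    P=proj(p,[[.462+q*np.cos(t),-.0124+q*np.sin(t),h] for t in A])
    cv2.polylines(im,[((P-c+[20,25]+.5)*F).round().astype(np.int32)],True,col,1)
cv2.imwrite('pics/crop5.png',np.hstack([raw,im]))
```

```text
[ 0.46168887 -0.01251847  0.11952457]
```

View pics/crop5.png

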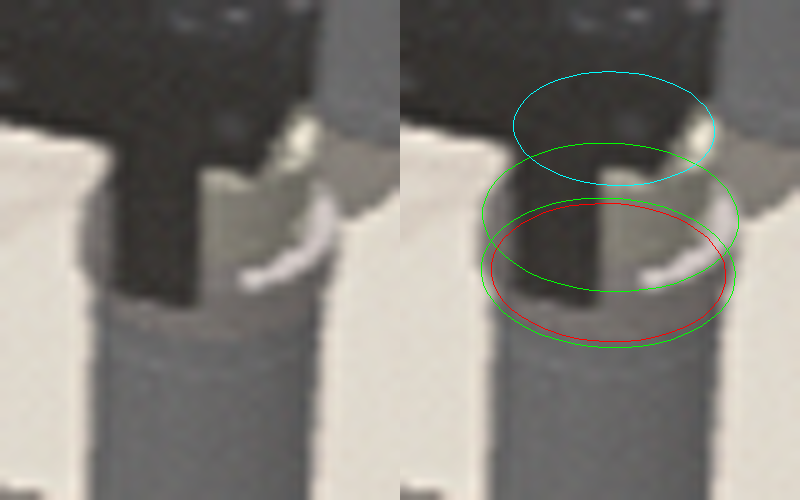

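The collar is home on the rim and matches the model outline (482–738), with the cap still on. The fingers are above the collar, so I close on the cap.

Emit:
apply_moves:
  moves:
    - [[0,0,0],0]
    - [[0,0,0],0]
    - [[0,0,0],0]
    - [[0,0,0],0]
    - [[0,0,0],0]
  hand: 0.056

```text
time_s: 12.08
tcp_pos: [0.4621, -0.0124, 0.12]
ee_rot: [[-1.0, -0.0, -0.0], [-0.0, 1.0, -0.0], [0.0, -0.0, -1.0]]
wrist_force: [-0.9, -0.2, -0.6]
gripper_width: 0.711
gripper_force: 0.0
```

Emit:
apply_moves:
  moves:
    - [[0,0,0],0]
    - [[0,0,0],0]
    - [[0,0,0],0]
    - [[0,0,0],0]
    - [[0,0,0],0]
  hand: 0.0

```text
time_s: 12.5
tcp_pos: [0.4621, -0.0124, 0.12]
ee_rot: [[-1.0, -0.0, -0.0], [-0.0, 1.0, 0.0], [0.0, 0.0, -1.0]]
wrist_force: [1.0, 0.2, 0.5]
gripper_width: 0.591
gripper_force: 30.0
```

Width 51.4 mm is the cap. I draw it straight up, slowly at first.

Emit:
apply_moves:
  moves:
    - [[0,0,-0.002],0]
    - [[0,0,-0.003],0]
    - [[0,0,-0.004],0]
    - [[0,0,-0.005],0]
    - [[0,0,-0.006],0]

```text
time_s: 12.92
tcp_pos: [0.4621, -0.0124, 0.1406]
ee_rot: [[-1.0, -0.0, -0.0], [-0.0, 1.0, -0.0], [0.0, -0.0, -1.0]]
wrist_force: [-0.7, -0.2, -0.2]
gripper_width: 0.592
gripper_force: 30.0
```

Emit:
apply_moves:
  moves:
    - [[0,0,-0.01],0]
    - [[0,0,-0.015],0]
    - [[0,0,-0.02],0]
    - [[0,0,-0.02],0]
    - [[0,0,-0.02],0]

```text
time_s: 13.33
tcp_pos: [0.462, -0.0125, 0.2266]
ee_rot: [[-1.0, -0.0, 0.001], [-0.0, 1.0, 0.0], [-0.001, 0.0, -1.0]]
wrist_force: [0.1, 0.2, -0.4]
gripper_width: 0.592
gripper_force: 30.0
```

Emit:
apply_moves:
  moves:
    - [[0,0,-0.015],0]
    - [[0,0,-0.01],0]
    - [[0,0,0],0]
    - [[0,0,0],0]
    - [[0,0,0],0]

```text
time_s: 13.75
tcp_pos: [0.4614, -0.0125, 0.249]
ee_rot: [[-1.0, -0.0, -0.002], [-0.0, 1.0, -0.0], [0.002, -0.0, -1.0]]
wrist_force: [0.9, 0.2, -0.2]
gripper_width: 0.592
gripper_force: 30.0
```

Emit:
apply_moves:
  moves:
    - [[0,0,0],0]
    - [[0,0,0],0]
    - [[0,0,0],0]
    - [[0,0,0],0]
    - [[0,0,0],0]

```text
time_s: 14.17
tcp_pos: [0.4621, -0.0124, 0.2498]
ee_rot: [[-1.0, -0.0, -0.001], [-0.0, 1.0, -0.0], [0.001, -0.0, -1.0]]
wrist_force: [0.4, -1.0, -0.1]
gripper_width: 0.592
gripper_force: 30.0
```

Run:
```python
from h import *
p=imaging.capture('side'); c=proj(p,[[.462,-.012,.14]])[0].astype(int);F=10
im=cv2.resize(p['frame'][c[1]-30:c[1]+30,c[0]-25:c[0]+25],None,fx=F,fy=F,interpolation=cv2.INTER_CUBIC)
for h,q,col in((.095,.0335,(0,255,0)),(.113,.0335,(0,255,0)),(.130,.021,(255,255,0))):
    P=proj(p,[[.462+q*np.cos(t),-.0124+q*np.sin(t),h] for t in A])
    cv2.polylines(im,[((P-c+[25,30]+.5)*F).round().astype(np.int32)],True,col,1)
cv2.imwrite('pics/crop6.png',im)
```

```text
(no output)
```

View pics/crop6.png

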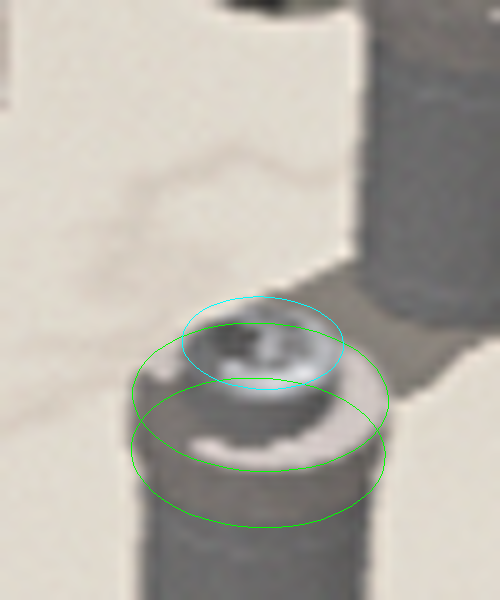

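The picture shows the sieve level and home in the tin (collar 133–388, neck at (262,345)). The cap is off, and the gripper width shows it is still held, about 130 mm above its seat. I hand in.

```bash
python3 -c "
from station import r
print(r.finish_job())"
```

```text
the job is handed in; nothing more can be done
None
```

I handed the job in at about 14 s of the 51 s allowed, and no verdict came back. By the last picture and readings, the sieve top is home in the standing tin and the cap is held level about 130 mm above its seat.

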